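# Set a dial gauge against a brake disc for a run-out check

## Robot

A 6-joint arm with a two-finger parallel gripper is mounted at the origin on the work surface. World frame = base frame: x ahead of the robot, y to its left, z up, the work surface at z = 0. Lengths are in m, angles in rad, forces in N, time in s.
With the tool pointing down it reaches from about 0.375 to 0.9 m from the base axis. Payload 3.1 kg.
Tool frame: the origin (TCP) lies between the finger pads; the fingertips stand 25 mm ahead of it and the grasp point (between the pads) lies 6 mm ahead of it; z points along the fingers, y is the line along which they close (so a half turn about z gives the same grasp; the last joint's range is limited). The gripper opens to 85 mm and grips with 20 to 120 N. Pads are 22 mm wide; open, the fingers measure 114 mm over their backs; the gripper's body (76 mm by 85 mm) begins 54 mm behind the grasp point. The pads swing forward as they close: fully open they stand 13 mm farther back than shut.
Start: joints at [-1.494, 0.527, 1.433, -0, 1.181, -0.178], TCP at [0.158, -0.605, 0.256] pointing down, gripper open.
Joint ranges: [-3.08, 3.08], [-0.75, 2.2], [0.22, 2.44], [-1.43, 4.57], [0, 2.65], [-2.85, 2.85]. Speed limits (rad/s): [2.79, 2.79, 3.14, 3.14, 3.14, 3.14].

## Interface

Orientations are given as a unit quaternion [w, x, y, z].
In Python, from cell import robot gives the robot as it stands.
- The arm moves only by the tool arm_command, never from a script. Its argument "series" is a list of rows, each a list of 3 entries, a list of its own where there are three numbers: the shift along the world's x, y, z in m, then the turn about the world's z in degrees, then the opening, from -1 (shut) to 1 (fully open), so that 0 is half open. In form: [[[tx, ty, tz], twist, fingers], ...]. A call has exactly 10 rows; each row shifts and turns the commanded pose from where the row before left it; what a row does not reach is not made up. A row lasts 1/10 s, in which the tool goes at most 50 mm and 8.59 degrees, less where a joint would pass 70% of its speed; a pose out of reach is approached as far as the arm can. A call is refused whole if a number of a shift passes 0.05 or a number of a turn 8.59, either way. A call with a gripper value outside its range is refused whole. The fingers move at their own pace and stop on an object; "newtons" is the grip in N (left out, the last holds). Time passes only in rows, so rows that do not move let the fingers close, or fill a call up. It gives the time, the measured TCP pose, the force, the opening and the grip force at its end, in the units of the state.
- robot.state(): the state, without advancing time (a new reading comes with each control period).
- robot.capture(name): name is "scene" or "top" or "wrist"; returns a dict with "pixels" (400x640x3 uint8, blue, green, red), "fx", "fy", "cx", "cy" (pixels), "position" and "attitude" of the camera in the world. Camera axes: x right, y up, looking along -z (the intrinsics and any distortion apply to the point x, -y, -z); pixel columns grow to the right and rows downward; lengths in m; the calibration is good to about 2 mm. A picture is of the moment at which its call begins. There is no depth.
- robot.sign_off(): hands the job in; it is judged then, once.
Trained networks look in the newest picture that a camera, given by its name, has taken for a name from the list of things; names that differ only in an ending like _2 or _b are one class to them, and where a whole thing is asked for, a point or a joint stands for the part that bears it (a point fixed in the world has none). Each returns a list of dicts, best first, with "confidence" (0 to 1); they miss things now and then, are a little off and sometimes report something else, mostly with a low value. They report only what shows in the picture. A call takes as long as a camera call.
- robot.silhouettes(camera, thing): "region" (400x640 bool, what is visible of it) and "xy" ([column, row] in pixels, amid what is visible of it).
The state is a dict: "time": time; "q": joint angles; "qd": joint speeds; "tau": joint torques, N m; "eef_pos": TCP position; "orientation": TCP orientation; "ft_force": force on the tool from outside, world axes, zero at the start; "torque": the same for the moment, N m; "opening": finger opening in m; "grip_force": force on a finger pad.
Only numpy, scipy, OpenCV 4.12 (cv2) and the standard library are available. Lean on these libraries where they do the work, as an engineer would, in place of code of your own. Each camera call takes 0.05 s, during which the arm holds its last target. There are 200 camera calls.

## Task

Get the dial gauge ready for a run-out check of the brake disc: push its magnetic stand along the bench, by the red base only, until the gauge points square at the disc and its plunger rests on the disc's bright braking face, near the outer edge, pressed in by about half of its travel. Nudge it gently so that the plunger never bottoms, keep off the gauge and its post, do not lift or tip the stand, and leave everything else on the bench alone.

Things in the scene. Friction and masses are not known exactly. Their poses are not given: they have to be found in the camera images.
- gauge_stand: Dial-gauge stand, about 0.9 kg in all, loose on the bench and free to slide (its magnet is off). Its base is a red block with a brass stripe, 50 (x) x 62 (y) x 50 (z) mm, with plain flat sides to push on; a small black switch knob stands 13 mm out of its front (+y) side. Origin: centre of the base's underside; z up; +y is the direction in which the gauge points.
- dial_gauge: Post, clamp arm and gauge, fixed on the base; the frame is the same as the stand's. The post (12 mm thick) stands on the base 14 mm ahead (+y) of its centre and reaches 186 mm above the bench. The gauge, a 57 mm round dial with its white face up, hangs between 98 and 120 mm above the bench, its centre 62 mm ahead of the base's centre; a 9 mm stem runs on from it to 106 mm ahead.
- plunger (a joint): Press of the gauge's spring plunger in m: 0 = fully out, 0.010 = bottomed, 0.005 = half of its travel. It slides straight back along the stand's y, against 0.6 N at first and 1.1 N at the bottom; the stand's friction on the bench (4 to 7 N) holds it in place when let go. The red needle turns once, clockwise, over the 10 mm; at 0 it points to the plunger and at half travel away from it.
- plunger_tip (a point): Outermost point of the plunger's red ball tip (8 mm ball), which touches the disc: 135 mm ahead (+y) of the base's centre when fully out, 109 mm above the bench. Axes as the stand's.
- hub_fixture: Brake disc on a wheel hub, held upright by a blue bracket bolted to the bench (immovable). The disc is 280 mm across and 24 mm thick, its axis level. Origin: on the bench, straight under the centre of the disc's outer face; -y points out of that face, square to it, z is up, and x runs along the face (-x is the side nearer to the robot).
- disc_face (a point): Centre of the disc's outer face, on the disc's axis, 165 mm above the bench; axes as the fixture's. The bright drilled braking face is the ring from 75 to 140 mm from this point. Inside 75 mm a dark hat stands 34 mm out of the face (up to 58 mm out at the wheel nuts and studs). The disc's lowest edge is 25 mm above the bench.
- brake_caliper: Bystander: blue brake caliper, 60 x 165 x 82 mm. Origin: centre of its underside.
- brake_pad_a: Bystander: brake pad lying flat, 52 x 140 x 17 mm. Origin: centre of its underside.
- brake_pad_b: Bystander: brake pad lying flat, 52 x 140 x 17 mm. Origin: centre of its underside.
- spray_can: Bystander: yellow spray can with a red cap, 65 mm across, 218 mm high. Origin: centre of its underside.
- socket: Bystander: dark deep socket standing on end, 29 mm across, 78 mm high. Origin: centre of its underside.
- spanner: Bystander: steel spanner, 200 mm long, lying along its x. Origin: its middle, on the bench.
- nut_dish: Bystander: round steel dish with wheel nuts, 120 mm across, 28 mm high. Origin: centre of its underside.

How it is judged:
By the outcome, as a careful person would: the job done as asked, in the order asked, and still so for the second after the job is handed in, with the robot touching nothing.
It also fails if it takes over 64 s, if anything falls off the work surface, if the arm or the gripper's body presses on something with over 40 N, if the wrist force passes 120 N, or if a joint passes its speed limit or range.

## Working session

There is one attempt and no reset: what is moved stays moved. The work goes in short steps, Python scripts to look and compute and a tool call to move; the robot and the scene stay as the last step left them, time stands still between calls to the robot, and variables do not carry over. Pictures are saved under pics/ and viewed, at most 10 in all, crops included, and the job is handed in when it is done.

Besides the shell and the picture viewer there is one more tool, called after "Call:" as name([rows], argument=value, ...), one row to a line, values as JSON. arm_command: Moves the arm, as the interface text tells. Its arguments: {"type":"object","properties":{"series":{"type":"array","items":{"type":"array"}},"newtons":{"type":"number"}},"required":["series"]}

```bash
ls; mkdir -p pics; python3 - <<'E'
from cell import robot
import cv2,numpy as np
print(robot.state())
ims=[]
for c in ("scene","top","wrist"):
    d=robot.capture(c); ims.append(d["pixels"]); cv2.imwrite(f"pics/{c}0.png",d["pixels"]); print(c,{k:v for k,v in d.items() if k!="pixels"})
    for t in ("gauge_stand","dial_gauge","plunger_tip","hub_fixture","brake_caliper","brake_pad_a","spray_can","socket","spanner","nut_dish"):
        print(t,[(round(r["confidence"],2),np.round(r["xy"]).tolist(),int(r["region"].sum())) for r in robot.silhouettes(c,t)[:3]])
E
```

```text
pics
{'time': 0.0, 'q': array([-1.49350284e+00,  5.28499150e-01,  1.43389036e+00, -3.12265273e-05,
        1.18137278e+00, -1.78478551e-01]), 'qd': array([-0.00055074,  0.00122262,  0.00159293,  0.00164809,  0.00125075,
        0.00070028]), 'tau': array([ 4.50157177e-04, -4.42348516e+01, -1.78023988e+01, -1.03098841e-04,
        8.56720872e-03, -3.06549293e-07]), 'eef_pos': array([ 0.15810292, -0.60399911,  0.25531708]), 'orientation': array([-1.08416461e-03,  9.91832380e-01,  1.27543531e-01,  4.04411531e-05]), 'ft_force': array([-0.44465256, -0.68331026,  0.05529565]), 'torque': array([-5.81856312e-06,  4.32375063e-02,  5.98243973e-03]), 'grip_force': 0.0, 'opening': 0.08543963887287397}
scene {'fx': 378.30093708474226, 'fy': 378.30093708474226, 'cx': 312.8423197687032, 'cy': 200.62997071725985, 'position': array([ 1.1394637 , -0.49891884,  0.82119367]), 'attitude': array([0.82281287, 0.35849491, 0.17179243, 0.40613759])}
gauge_stand [(0.76, [298.0, 226.0], 1150)]
dial_gauge []
plunger_tip []
hub_fixture [(0.69, [443.0, 170.0], 6899)]
brake_caliper [(0.55, [153.0, 274.0], 2086)]
br
[... 670 characters left out ...]
6.0, 149.0], 5802)]
brake_caliper [(0.75, [456.0, 231.0], 1151)]
brake_pad_a [(0.91, [358.0, 130.0], 627), (0.61, [194.0, 148.0], 5761)]
spray_can [(0.91, [466.0, 171.0], 985)]
socket [(0.53, [433.0, 276.0], 141), (0.33, [172.0, 255.0], 1285)]
spanner [(0.7, [249.0, 253.0], 444)]
nut_dish [(0.63, [171.0, 254.0], 1244)]
wrist {'fx': 339.36675408686835, 'fy': 339.36675408686835, 'cx': 320.4765165796963, 'cy': 197.74423460109622, 'position': array([ 0.22296001, -0.58626464,  0.37289956]), 'attitude': array([ 0.78446644, -0.10713333,  0.08257718, -0.60524033])}
gauge_stand []
dial_gauge []
plunger_tip []
hub_fixture []
brake_caliper []
brake_pad_a []
spray_can []
socket []
spanner []
nut_dish []
```

View pics/scene0.png

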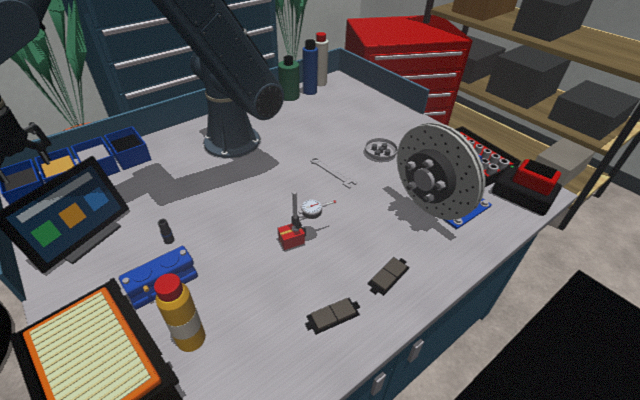

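View pics/top0.png

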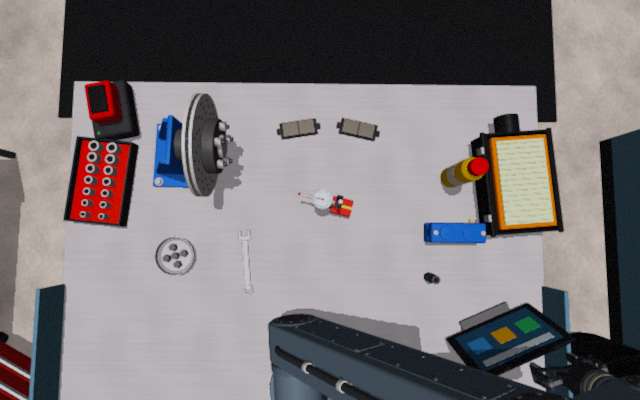

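```bash
cat > h.py <<'E'
import numpy as np,cv2
from scipy.spatial.transform import Rotation as R
def rot(q): return R.from_quat([q[1],q[2],q[3],q[0]])
def proj(c,P):
    p=rot(c["attitude"]).inv().apply(np.atleast_2d(P)-c["position"])
    return np.c_[c["cx"]+c["fx"]*p[:,0]/-p[:,2], c["cy"]-c["fy"]*p[:,1]/-p[:,2]]
def ray(c,uv,z):
    uv=np.atleast_2d(uv).astype(float)
    d=np.c_[(uv[:,0]-c["cx"])/c["fx"],-(uv[:,1]-c["cy"])/c["fy"],-np.ones(len(uv))]
    d=rot(c["attitude"]).apply(d); z=np.asarray(z,float)
    return c["position"]+d*((z-c["position"][2])/d[:,2])[:,None]
def place(x,y,yaw,P):
    return R.from_euler('z',yaw).apply(np.atleast_2d(P))+[x,y,0]
E
python3 - <<'E'
import cv2,numpy as np
from cell import robot
t=cv2.imread("pics/top0.png");s=cv2.imread("pics/scene0.png")
def crop(im,x,y,w,h): return cv2.resize(im[y:y+h,x:x+w],(400,300),interpolation=cv2.INTER_CUBIC)
a=np.vstack([np.hstack([crop(t,285,170,80,60),crop(s,260,180,100,75)]),np.hstack([crop(t,140,85,160,120),crop(s,380,110,160,120)])])
cv2.imwrite("pics/c1.png",a)
E
```

```text
(no output)
```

View pics/c1.png

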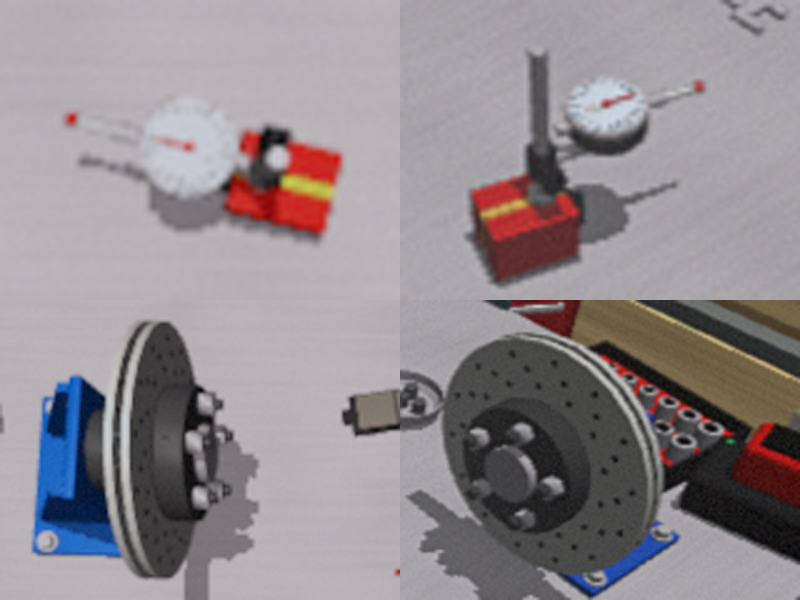

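```bash
cat > fit0.py <<'E'
from h import *
from cell import robot
from scipy.optimize import least_squares
T=robot.capture("top");S=robot.capture("scene")
P=np.array([[0,.131,.109],[0,.062,.120],[0,.014,.186],[.025,-.031,.05],[-.025,-.031,.05],[.025,.031,.05],[-.025,.031,.05]])
uT=np.array([[299,193.8],[322.6,199.4],[340.4,201.4],[353.4,200.6],[349.8,217.2],[333.6,196],[330.4,211.6]])
# image up = world +x: rows of base corners
Ps=np.array([[0,.131,.109],[0,.062,.120],[0,.014,.186],[-.025,-.031,.05],[.025,-.031,.05],[.025,.031,.05]])
uS=np.array([[334.75,201.75],[311.5,206.2],[294.5,193],[278,227.5],[284.5,238.5],[304.5,233.2]])
f=lambda v:np.r_[(proj(T,place(*v,P))-uT+.4).ravel(),(proj(S,place(*v,Ps))-uS+.4).ravel()]
r=least_squares(f,[.45,-.07,-.2],loss='soft_l1');print("stand",r.x[:2],np.degrees(r.x[2]));print(np.round(r.fun,1))
th=np.linspace(0,2*np.pi,721)
C=np.c_[.14*np.cos(th),0*th,.165+.14*np.sin(th)]
cs=np.array([(445,420),(460,375),(500,338),(540,338),(600,385),(640,440),(655,500),(640,560),(540,555),(480,510)])
cs=(cs-[400,300])/2.5+[380,110]
ct=np.array([(150,577),(130,450),(134,380),(134,520)]); ct=(ct-[0,300])/2.5+[140,85]
def g(v):
    o=[]
    for c,u in((S,cs),(T,ct)):
        q=proj(c,place(*v,C)); o+=[np.linalg.norm(q-p,axis=1).min() for p in u]
    return np.array(o)
r2=least_squares(g,[.6,.33,0],loss='soft_l1');print("hub",r2.x[:2],np.degrees(r2.x[2]),np.round(r2.fun,1))
v=r2.x
out=[]
for c,(x,y,w,h) in((T,(140,85,160,120)),(S,(380,110,160,120))):
    im=cv2.resize(c["pixels"][y:y+h,x:x+w],(800,600) if 0 else (400,300),interpolation=cv2.INTER_CUBIC)
    for rr,yy,col in((.14,0,(0,255,0)),(.14,.024,(255,0,255)),(.075,-.034,(0,255,255))):
        D=np.c_[rr*np.cos(th),0*th+yy,.165+rr*np.sin(th)]
        cv2.polylines(im,[np.int32((proj(c,place(*v,D))+.5-[x,y])*2.5)],True,col,1)
    out.append(cv2.resize(im,(400,300)))
cv2.imwrite("pics/o1.png",np.hstack(out))
E
python3 fit0.py
```

```text
stand [ 0.54699592 -0.10968078] -13.82085282926198
[ 0.4 -0.2  0.1 -0.2  0.4  0.1  0.6 -0.   0.2 -0.6  0.5 -0.4 -0.3 -0.
  0.2 -0.6  0.5 -1.1  0.3 -1.6 -0.4 -0.7 -0.6  0.8  0.7 -0.7]
hub [0.70967359 0.2663676 ] -3.3647762487023316 [1.  0.7 0.7 0.6 2.9 0.7 1.3 4.  5.  1.8 3.5 1.1 0.3 0.3]
```

View pics/o1.png

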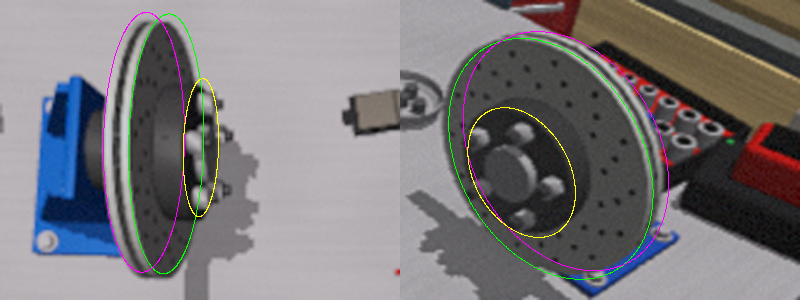

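```bash
cat > fit1.py <<'E'
from h import *
from cell import robot
from scipy.optimize import minimize
from scipy.ndimage import map_coordinates
T=robot.capture("top");S=robot.capture("scene")
th=np.linspace(0,2*np.pi,720,endpoint=False)
D=np.c_[.14*np.cos(th),0*th,.165+.14*np.sin(th)]
G={}
for n,c in(("T",T),("S",S)):
    b=cv2.GaussianBlur(cv2.cvtColor(c["pixels"],cv2.COLOR_BGR2GRAY).astype(np.float32),(0,0),1)
    gx=cv2.Sobel(b,cv2.CV_32F,1,0)/8;gy=cv2.Sobel(b,cv2.CV_32F,0,1)/8
    G[n]=(c,gx,gy)
def cost(v):
    s=0
    for c,gx,gy in G.values():
        q=proj(c,place(*v,D)); t=np.roll(q,-1,0)-np.roll(q,1,0); w=np.linalg.norm(t,axis=1); n=np.c_[t[:,1],-t[:,0]]/w[:,None]
        m=lambda g:map_coordinates(g,[q[:,1],q[:,0]],order=1)
        cen=q.mean(0); sg=np.sign(((q-cen)*n).sum(1))
        d=(m(gx)*n[:,0]+m(gy)*n[:,1])*sg   # outward brightening (dark face -> bright rim/bench)
        s+=(np.clip(d,0,20)*w).sum()/w.sum()
    return -s
best=[]
for x in np.arange(.66,.76,.01):
  for y in np.arange(.235,.3,.005):
    for a in np.radians(np.arange(-10,11,2.5)): best.append((cost((x,y,a)),x,y,a))
best.sort();best=best[:4]
for b in best:
    r=minimize(cost,b[1:],method="Nelder-Mead",options=dict(initial_simplex=np.array(b[1:])+np.array([[0,0,0],[.005,0,0],[0,.005,0],[0,0,.03]]),xatol=1e-5,fatol=1e-5))
    print(r.fun,r.x[:2],np.degrees(r.x[2]))
    if b is best[0]: v=r.x
print([cost(v+np.array([0,0,np.radians(a)])) for a in(-4,-2,2,4)])
out=[]
for c,(x,y,w,h) in((T,(140,85,160,120)),(S,(380,110,160,120))):
    im=cv2.resize(c["pixels"][y:y+h,x:x+w],(400,300),interpolation=cv2.INTER_CUBIC)
    for yy,col in((0,(0,255,0)),(.024,(255,0,255))):
        cv2.polylines(im,[np.int32((proj(c,place(*v,D+[0,yy,0]))+.5-[x,y])*2.5)],True,col,1)
    out.append(im)
cv2.imwrite("pics/o2.png",np.hstack(out))
E
python3 fit1.py
```

```text
-28.8983467830861 [0.7016865  0.26525653] -2.249562752401023
-28.8983439653485 [0.70169068 0.26525207] -2.2464141464440717
-28.898347040251732 [0.70168637 0.26525688] -2.249660254449119
-23.00188470832744 [0.70801597 0.27009464] 0.520563532035503
[np.float64(-18.1212305676461), np.float64(-24.608029793765255), np.float64(-24.040175924428077), np.float64(-16.979422561137604)]
```

View pics/o2.png

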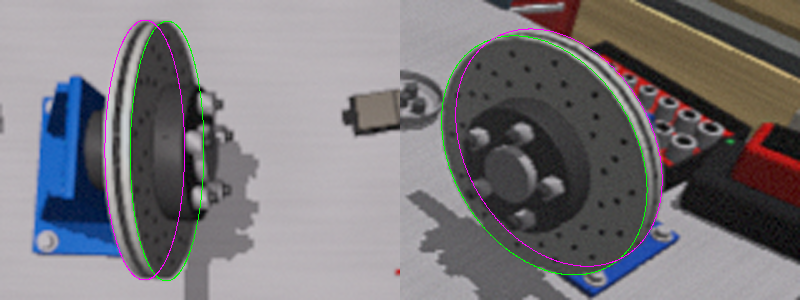

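Hub fit overlays well: face centre (0.702, 0.265), yaw −2.2°. The stand is at (0.547, −0.110), yaw −13.8°. A gentle arc push on the base's back face leads to (0.585, 0.140), yaw −2.2°. I'll move behind the base first.

Call:
arm_command([
  [[0.03,0.03,0],-2.85,1],
  [[0.03,0.03,0],-2.85,1],
  [[0.03,0.03,0],-2.85,1],
  [[0.03,0.03,0],-2.85,1],
  [[0.03,0.03,0],-2.85,1],
  [[0.03,0.03,0],-2.85,1],
  [[0.03,0.03,0],-2.85,1],
  [[0.03,0.03,0],-2.85,1],
  [[0.03,0.03,0],-2.85,1],
  [[0.03,0.03,0],-2.85,1],
], newtons=40)

```text
time: 2.85
eef_pos: [0.4593, -0.3034, 0.2565]
orientation: [0.0, 0.993, -0.122, 0.0]
ft_force: [1.5, -1.1, -0.8]
opening: 0.0854
grip_force: 0.0
```

Call:
arm_command([
  [[0.03,0.03,0],0,1],
  [[0.026,0.03,0],0,1],
  [[0,0,-0.04],0,1],
  [[0,0,-0.04],0,1],
  [[0,0,-0.04],0,1],
  [[0,0,-0.03],0,1],
  [[0,0,-0.03],0,1],
  [[0,0,-0.015],0,1],
  [[0,0,0],0,1],
  [[0,0,0],0,1],
])

```text
time: 3.85
eef_pos: [0.5144, -0.2448, 0.0615]
orientation: [0.0, 0.993, -0.121, 0.0]
ft_force: [0.2, 0.2, -0.2]
opening: 0.0853
grip_force: 0.0
```

```bash
cat > look.py <<'E'
import sys
from h import *
from cell import robot
s=robot.state();r=rot(s["orientation"])
print(round(s["time"],2),s["eef_pos"].round(4),"ft",s["ft_force"].round(2),"tool y",r.apply([0,1,0]).round(3),"z",r.apply([0,0,1]).round(3),s["opening"])
T=robot.capture("top");S=robot.capture("scene");W=robot.capture("wrist")
n=sys.argv[1]
cv2.imwrite(f"pics/{n}_t.png",T["pixels"]);cv2.imwrite(f"pics/{n}_s.png",S["pixels"]);cv2.imwrite(f"pics/{n}_w.png",W["pixels"])
def crop(c,P,w,h,W,H):
    u=proj(c,P)[0].astype(int);x=np.clip(u[0]-w//2,0,640-w);y=np.clip(u[1]-h//2,0,400-h);print("crop",x,y,W/w)
    return cv2.resize(c["pixels"][y:y+h,x:x+w],(W,H),interpolation=cv2.INTER_CUBIC)
P=[float(a) for a in sys.argv[2:5]]
a=np.vstack([np.hstack([crop(T,P,100,75,400,300),crop(S,P,100,75,400,300)]),cv2.resize(np.hstack([W["pixels"],S["pixels"]]),(800,250),interpolation=cv2.INTER_AREA)])
cv2.imwrite(f"pics/{n}.png",a)
E
python3 look.py a .54 -.13 .05
```

```text
3.85 [ 0.5144 -0.2448  0.0615] ft [ 0.2   0.22 -0.24] tool y [-0.239 -0.971  0.   ] z [ 0. -0. -1.] 0.08528835540554264
crop 298 171 4.0
crop 233 194 4.0
```

View pics/a.png

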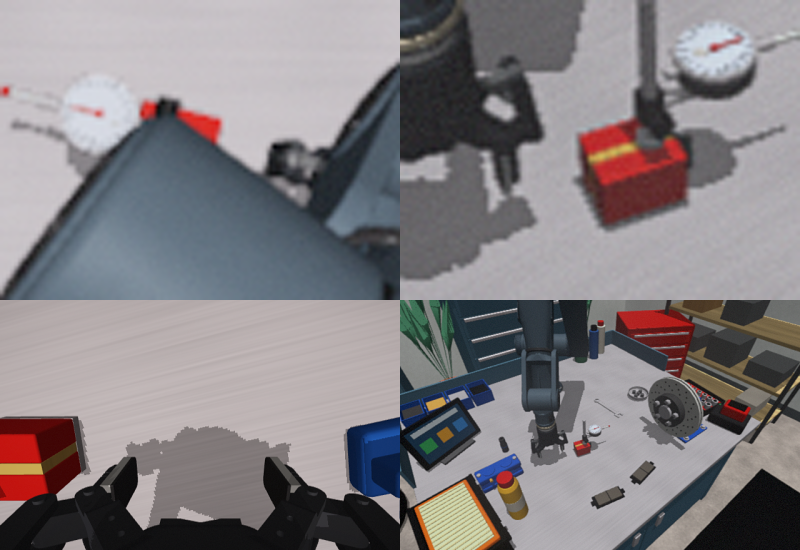

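```bash
python3 - <<'E'
from h import *
from cell import robot
from scipy.optimize import fsolve
S=robot.capture("scene")
d=np.array([.239,.971,0]);l=np.array([.971,-.239,0]);t=np.array([.5144,-.2448,0])
for off in(0,.011):
  for n,u in(("tip front",(519,186)),("tip back",(500,186)),("knuckle front",(541,130)),("knuckle top",(535,65)),("base back bottom",(605,226)),("base back top",(588,165))):
    p=np.array([233+(u[0]-400)/4,194+u[1]/4])-.4
    f=lambda v:(proj(S,t+d*v[0]+l*off+[0,0,v[1]])[0]-p)
    print(off,n,np.round(fsolve(f,[.05,.05]),3))
E
```

```text
0 tip front [0.056 0.043]
0 tip back [0.043 0.049]
0 knuckle front [0.075 0.09 ]
0 knuckle top [0.076 0.15 ]
0 base back bottom [ 0.114 -0.027]
0 base back top [0.105 0.042]
0.011 tip front [0.053 0.056]
0.011 tip back [0.041 0.062]
0.011 knuckle front [0.072 0.102]
0.011 knuckle top [0.073 0.161]
0.011 base back bottom [ 0.111 -0.013]
0.011 base back top [0.102 0.055]
```

```bash
python3 - <<'E'
from h import *
a0,a1=np.radians([-13.8,-2.25]);p0=np.array([.547,-.110]);p1=np.array([.585,.140])
# path: heading varies linearly with progress, integrate, add linear correction
N=20;ss=np.linspace(0,1,201);L=np.hypot(*(p1-p0))
a=a0+(a1-a0)*ss
from scipy.integrate import cumulative_trapezoid as ct
P=np.c_[ct(-np.sin(a),ss,initial=0),ct(np.cos(a),ss,initial=0)]*L
P=p0+P; print("miss",p1-P[-1]); P+=ss[:,None]*(p1-P[-1])
t=P-.086*np.c_[-np.sin(a),np.cos(a)]
k=np.arange(0,201,10);print(np.round(np.diff(t[k],axis=0),4).tolist(),np.round(t[0],4),np.round(t[-1],4))
E
```

```text
miss [2.75757525e-03 2.85731412e-05]
[[0.0039, 0.0121], [0.0038, 0.0121], [0.0037, 0.0122], [0.0036, 0.0122], [0.0034, 0.0122], [0.0033, 0.0123], [0.0032, 0.0123], [0.0031, 0.0123], [0.0029, 0.0124], [0.0028, 0.0124], [0.0027, 0.0124], [0.0026, 0.0124], [0.0024, 0.0125], [0.0023, 0.0125], [0.0022, 0.0125], [0.0021, 0.0125], [0.0019, 0.0125], [0.0018, 0.0126], [0.0017, 0.0126], [0.0016, 0.0126]] [ 0.5265 -0.1935] [0.5816 0.0541]
```

Call:
arm_command([
  [[0,0,-0.0155],0,1],
  [[0,0,-0.016],0,1],
  [[0.0024,0.0097,0],0,1],
  [[0.0024,0.0097,0],0,1],
  [[0.0024,0.0097,0],0,1],
  [[0.0012,0.0049,0],0,1],
  [[0.0012,0.0049,0],0,1],
  [[0,0,0],0,1],
  [[0,0,0],0,1],
  [[0,0,0],0,1],
])

```text
time: 5.05
eef_pos: [0.5239, -0.2061, 0.0299]
orientation: [0.0, 0.993, -0.121, 0.0]
ft_force: [0.7, -0.2, -0.2]
opening: 0.0855
grip_force: 0.0
```

Call:
arm_command([
  [[0.0004,0.0015,0],0,1],
  [[0.0004,0.0015,0],0,1],
  [[0.0004,0.0015,0],0,1],
  [[0.0004,0.0015,0],0,1],
  [[0.0004,0.0015,0],0,1],
  [[0.0004,0.0015,0],0,1],
  [[0.0004,0.0015,0],0,1],
  [[0.0004,0.0015,0],0,1],
  [[0.0004,0.0015,0],0,1],
  [[0.0004,0.0015,0],0,1],
])

```text
time: 6.05
eef_pos: [0.5286, -0.1929, 0.0305]
orientation: [0.002, 0.993, -0.12, 0.001]
ft_force: [-2.0, -7.5, 1.7]
opening: 0.0854
grip_force: 3.7
```

```bash
python3 look.py b .54 -.13 .05
```

```text
6.05 [ 0.5286 -0.1929  0.0305] ft [-2.04 -7.46  1.72] tool y [-0.238 -0.971  0.003] z [ 0.002 -0.004 -1.   ] 0.08538136047101207
crop 298 171 4.0
crop 233 194 4.0
```

View pics/b.png

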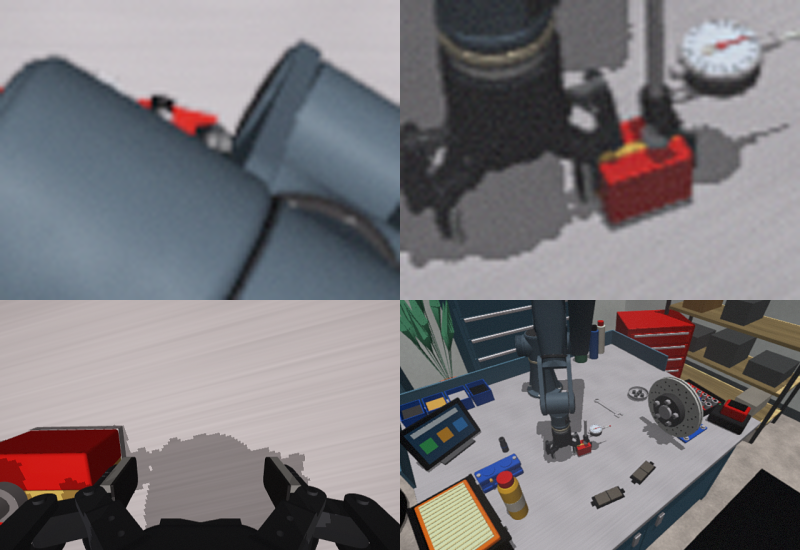

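Call:
arm_command([
  [[0.0019,0.0061,0],0.29,1],
  [[0.0019,0.0061,0],0.29,1],
  [[0.0019,0.0061,0],0.29,1],
  [[0.0019,0.0061,0],0.29,1],
  [[0.0018,0.0061,0],0.29,1],
  [[0.0018,0.0061,0],0.29,1],
  [[0.0018,0.0061,0],0.29,1],
  [[0.0018,0.0061,0],0.29,1],
  [[0.0017,0.0061,0],0.29,1],
  [[0.0017,0.0061,0],0.29,1],
])

```text
time: 7.2
eef_pos: [0.5474, -0.1318, 0.0307]
orientation: [0.002, 0.995, -0.095, 0.002]
ft_force: [-0.9, -7.0, 2.0]
opening: 0.0856
grip_force: 3.8
```

```bash
python3 look.py c .56 -.06 .05
```

```text
7.2 [ 0.5474 -0.1318  0.0307] ft [-0.88 -7.05  2.04] tool y [-0.189 -0.982  0.003] z [ 0.003 -0.003 -1.   ] 0.08555075751977212
crop 275 164 4.0
crop 258 187 4.0
```

View pics/c.png

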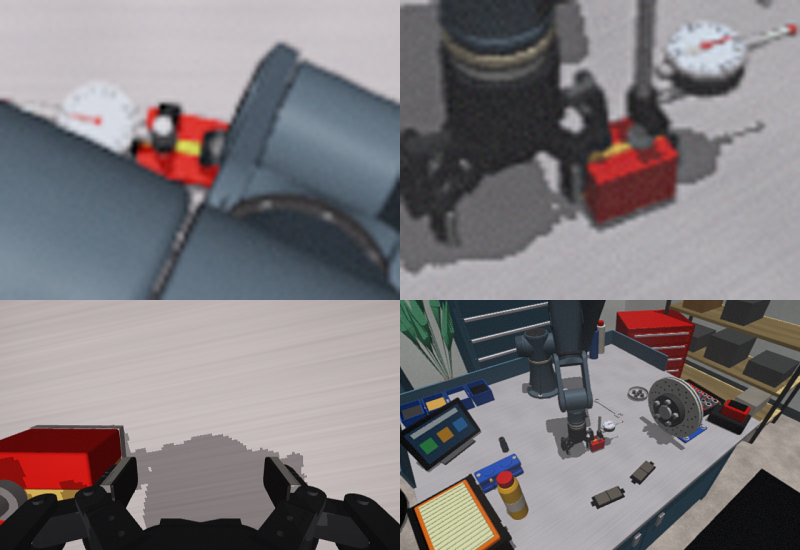

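Call:
arm_command([
  [[0.0017,0.0061,0],0.29,1],
  [[0.0016,0.0062,0],0.29,1],
  [[0.0016,0.0062,0],0.29,1],
  [[0.0016,0.0062,0],0.29,1],
  [[0.0016,0.0062,0],0.29,1],
  [[0.0015,0.0062,0],0.29,1],
  [[0.0015,0.0062,0],0.29,1],
  [[0.0014,0.0062,0],0.29,1],
  [[0.0014,0.0062,0],0.29,1],
  [[0.0014,0.0062,0],0.29,1],
])

```text
time: 8.35
eef_pos: [0.5619, -0.0693, 0.0303]
orientation: [0.001, 0.998, -0.07, 0.001]
ft_force: [-1.8, -7.4, 2.8]
opening: 0.0855
grip_force: 3.8
```

Call:
arm_command([
  [[0.0014,0.0062,0],0.29,1],
  [[0.0013,0.0062,0],0.29,1],
  [[0.0013,0.0062,0],0.29,1],
  [[0.0012,0.0062,0],0.29,1],
  [[0.0012,0.0062,0],0.29,1],
  [[0.0012,0.0062,0],0.29,1],
  [[0.0011,0.0062,0],0.29,1],
  [[0.0011,0.0062,0],0.29,1],
  [[0.0011,0.0062,0],0.29,1],
  [[0.001,0.0062,0],0.29,1],
])

```text
time: 9.35
eef_pos: [0.5737, -0.0072, 0.0302]
orientation: [0.001, 0.999, -0.045, 0.001]
ft_force: [-1.7, -8.1, 2.3]
opening: 0.0855
grip_force: 3.8
```

```bash
cat > stand.py <<'E'
# find red ball and dial (white disc) near an expected stand pose in scene & top
from h import *
from cell import robot
import sys
s=robot.state();r=rot(s["orientation"]);d=-r.apply([0,1,0])[:2];d/=np.linalg.norm(d)
p=s["eef_pos"][:2]+d*float(sys.argv[1] if len(sys.argv)>1 else .086);yaw=np.arctan2(-d[0],d[1])
print(round(s["time"],2),"tcp",s["eef_pos"].round(4),"ft",s["ft_force"].round(1),"predicted stand",p.round(4),np.degrees(yaw).round(2))
for n in("scene","top"):
    c=robot.capture(n);h=cv2.cvtColor(c["pixels"],cv2.COLOR_BGR2HSV)
    cv2.imwrite(f"pics/last_{n}.png",c["pixels"])
    red=((h[...,0]<8)|(h[...,0]>172))&(h[...,1]>110)&(h[...,2]>70)
    for nm,P,z in(("ball",[0,.131,.109],.109),("dial",[0,.062,.120],.120)):
        e=proj(c,place(*p,yaw,[P]))[0]
        if nm=="ball":m=red;rad=7
        else: m=(h[...,1]<30)&(h[...,2]>195);rad=14
        yy,xx=np.nonzero(m);k=np.hypot(xx-e[0],yy-e[1])<rad
        if k.sum()<3: print(n,nm,"none near",e.round(1));continue
        u=np.array([xx[k].mean(),yy[k].mean()])
        loc=R.from_euler('z',-yaw).apply(ray(c,u,[z])[0]-[p[0],p[1],0])
        print(n,nm,k.sum(),"px",u.round(1),"expected",e.round(1),"world",ray(c,u,[z])[0].round(4),"in stand",loc.round(4))
E
python3 stand.py
```

```text
9.35 tcp [ 0.5737 -0.0072  0.0302] ft [-1.7 -8.1  2.3] predicted stand [0.5814 0.0785] -5.13
scene ball none near [387.3 176.7]
scene dial 113 px [370.3 182.7] expected [369.5 181.9] world [0.5911 0.1396 0.12  ] in stand [0.0042 0.0617 0.12  ]
top ball 4 px [230.8 187. ] expected [232.3 187.7] world [0.595  0.2134 0.109 ] in stand [0.0015 0.1356 0.109 ]
top dial 451 px [254.5 187.4] expected [255.6 189.6] world [0.5931 0.1435 0.12  ] in stand [0.0059 0.0658 0.12  ]
```

Call:
arm_command([
  [[0.0006,0.004,0],0.2,1],
  [[0.0006,0.004,0],0.2,1],
  [[0.0006,0.004,0],0.2,1],
  [[0.0006,0.004,0],0.2,1],
  [[0.0006,0.004,0],0.2,1],
  [[0.0006,0.004,0],0.2,1],
  [[0.0006,0.004,0],0.2,1],
  [[0.0006,0.004,0],0.2,1],
  [[0.0006,0.004,0],0.2,1],
  [[0.0006,0.004,0],0.2,1],
])

```text
time: 10.45
eef_pos: [0.5794, 0.0329, 0.0301]
orientation: [0.001, 1.0, -0.027, 0.0]
ft_force: [0.3, -8.1, 3.5]
opening: 0.0853
grip_force: 3.9
```

```bash
python3 stand.py .09; python3 - <<'E'
from h import *
from cell import robot
T=cv2.imread("pics/last_top.png");S=cv2.imread("pics/last_scene.png");W=robot.capture("wrist")["pixels"];cv2.imwrite("pics/dw.png",W)
def crop(im,x,y,w,h): return cv2.resize(im[y:y+h,x:x+w],(400,300),interpolation=cv2.INTER_CUBIC)
cv2.imwrite("pics/d.png",np.vstack([np.hstack([crop(T,190,150,100,75),crop(S,340,140,100,75)]),np.hstack([cv2.resize(W,(400,250)),cv2.resize(S[80:280,280:600],(400,250),interpolation=cv2.INTER_CUBIC)])]))
E
```

```text
10.45 tcp [0.5794 0.0329 0.0301] ft [ 0.3 -8.1  3.5] predicted stand [0.5843 0.1227] -3.14
scene ball 3 px [397.7 171.3] expected [397.3 170.8] world [0.594  0.2524 0.109 ] in stand [0.0025 0.13   0.109 ]
scene dial 110 px [380.  177.5] expected [380.7 176.1] world [0.5913 0.1784 0.12  ] in stand [0.0039 0.0559 0.12  ]
top ball 4 px [216.5 187.5] expected [216.7 188.1] world [0.5933 0.2542 0.109 ] in stand [0.0018 0.1317 0.109 ]
top dial 391 px [240.1 188.6] expected [240.  189.2] world [0.5894 0.1844 0.12  ] in stand [0.0017 0.0619 0.12  ]
```

View pics/d.png

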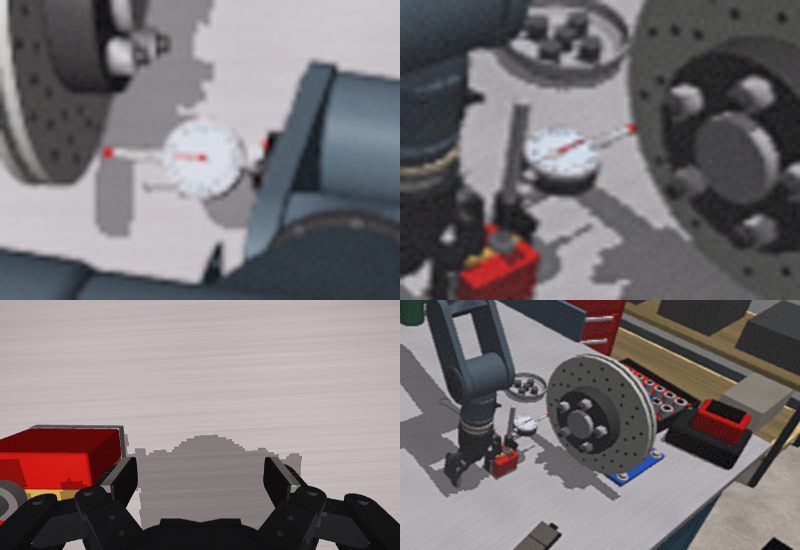

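Call:
arm_command([
  [[0.0002,0.0011,0],0.09,1],
  [[0.0001,0.0011,0],0.09,1],
  [[0.0002,0.0011,0],0.09,1],
  [[0.0001,0.0011,0],0.09,1],
  [[0.0002,0.0011,0],0.09,1],
  [[0.0001,0.0011,0],0.09,1],
  [[0.0002,0.0011,0],0.09,1],
  [[0.0001,0.0011,0],0.09,1],
  [[0.0002,0.0011,0],0.09,1],
  [[0.0001,0.0011,0],0.09,1],
])

```text
time: 11.6
eef_pos: [0.581, 0.0437, 0.0301]
orientation: [0.001, 1.0, -0.02, 0.0]
ft_force: [-0.4, -7.7, 2.8]
opening: 0.0856
grip_force: 3.8
```

```bash
cat > needle.py <<'E'
from h import *
import sys
from cell import robot
s=robot.state();r=rot(s["orientation"]);d=-r.apply([0,1,0])[:2];d/=np.linalg.norm(d)
yaw=np.arctan2(-d[0],d[1]);off=float(sys.argv[1]) if len(sys.argv)>1 else .09
p=s["eef_pos"][:2]+d*off+np.array([.0018,0])
if len(sys.argv)>2: p=np.array([float(sys.argv[2]),float(sys.argv[3])]);yaw=np.radians(float(sys.argv[4]))
print(round(s["time"],2),"tcp",s["eef_pos"].round(4),"ft",s["ft_force"].round(2),"stand",p.round(4),np.degrees(yaw).round(2))
for n in("scene","top"):
    c=robot.capture(n);cv2.imwrite(f"pics/last_{n}.png",c["pixels"])
    g=np.linspace(-.04,.04,161);X,Y=np.meshgrid(g,g)
    P=np.c_[X.ravel(),Y.ravel()+.062,0*X.ravel()+.120]
    q=proj(c,place(*p,yaw,P)).astype(np.float32).reshape(161,161,2)
    I=cv2.remap(c["pixels"],q[...,0],q[...,1],cv2.INTER_CUBIC).astype(float)
    wh=(I.min(2)>150)&(np.hypot(X,Y)<.036)
    red=np.clip(I[...,2]-I[...,:2].max(2)-25,0,None)
    nn,lab,st,ce=cv2.connectedComponentsWithStats((cv2.morphologyEx((I[...,2]>170).astype(np.uint8),cv2.MORPH_OPEN,np.ones((25,25),np.uint8))))
    k=1+st[1:,4].argmax();cc=ce[k]*.0005-.04
    w=red*(np.hypot(X-cc[0],Y-cc[1])<.024)
    v=np.array([(w*(X-cc[0])).sum(),(w*(Y-cc[1])).sum()])/w.sum()
    A=np.c_[(X-cc[0]).ravel(),(Y-cc[1]).ravel()];M=(A.T*w.ravel())@A/w.sum();ev,U=np.linalg.eigh(M)
    a=U[:,1]*np.sign(U[:,1]@v)
    ang=lambda v:np.degrees(np.arctan2(v[0],v[1]))%360
    print(n,"dial off",cc.round(4),"needle cw deg: centroid",ang(v).round(0),"axis",ang(a).round(0),"len",np.hypot(*v).round(4))
    b=c["pixels"].astype(float);rd=np.clip(b[...,2]-b[...,:2].max(2)-60,0,None)
    e=proj(c,place(*p,yaw,[[0,.129,.109]]))[0];yy,xx=np.mgrid[:400,:640];rd=rd*(np.hypot(xx-e[0],yy-e[1])<6)
    if rd.sum(): 
        u=np.array([(rd*xx).sum(),(rd*yy).sum()])/rd.sum();bw=ray(c,u,[.109])[0];print("  ball world",bw.round(4),"in stand",R.from_euler('z',-yaw).apply(bw-[*p,0])[:2].round(4))
E
python3 needle.py
```

```text
11.6 tcp [0.581  0.0437 0.0301] ft [-0.43 -7.66  2.85] stand [0.5863 0.1337] -2.24
scene dial off [0.002  0.0008] needle cw deg: centroid 203.0 axis 180.0 len 0.0021
  ball world [0.593  0.2618 0.109 ] in stand [0.0017 0.1283]
top dial off [ 0.0004 -0.0023] needle cw deg: centroid 346.0 axis 352.0 len 0.0036
  ball world [0.5927 0.2645 0.109 ] in stand [0.0013 0.131 ]
```

Call:
arm_command([
  [[0,0.0005,0],0,1],
  [[0,0.0005,0],0,1],
  [[0,0.0005,0],0,1],
  [[0.0001,0.0005,0],0,1],
  [[0,0.0005,0],0,1],
  [[0,0.0005,0],0,1],
  [[0,0,0],0,1],
  [[0,0,0],0,1],
  [[0,0,0],0,1],
  [[0,0,0],0,1],
])

```text
time: 12.7
eef_pos: [0.581, 0.0467, 0.0301]
orientation: [0.001, 1.0, -0.02, 0.0]
ft_force: [-0.4, -7.2, 2.6]
opening: 0.0853
grip_force: 3.8
```

```bash
python3 needle.py
```

```text
12.7 tcp [0.581  0.0467 0.0301] ft [-0.45 -7.25  2.56] stand [0.5864 0.1367] -2.25
scene dial off [ 0.0012 -0.0047] needle cw deg: centroid 354.0 axis 356.0 len 0.0067
top dial off [ 0.0004 -0.0033] needle cw deg: centroid 348.0 axis 353.0 len 0.0041
  ball world [0.5917 0.2674 0.109 ] in stand [0.0002 0.1309]
```

Call:
arm_command([
  [[0,0.0005,0],0,1],
  [[0,0.0005,0],0,1],
  [[0,0.0005,0],0,1],
  [[0.0001,0.0005,0],0,1],
  [[0,0.0005,0],0,1],
  [[0,0,0],0,1],
  [[0,0,0],0,1],
  [[0,0,0],0,1],
  [[0,0,0],0,1],
  [[0,0,0],0,1],
])

```text
time: 13.8
eef_pos: [0.5811, 0.0491, 0.0301]
orientation: [0.001, 1.0, -0.02, 0.0]
ft_force: [0.2, -8.5, 3.0]
opening: 0.0855
grip_force: 4.1
```

```bash
python3 needle.py
```

```text
13.8 tcp [0.5811 0.0491 0.0301] ft [ 0.15 -8.53  2.99] stand [0.5864 0.139 ] -2.24
scene dial off [ 0.0023 -0.0035] needle cw deg: centroid 86.0 axis 85.0 len 0.0013
top dial off [ 0.0007 -0.0037] needle cw deg: centroid 17.0 axis 72.0 len 0.0033
  ball world [0.5917 0.2674 0.109 ] in stand [0.0003 0.1286]
```

Call:
arm_command([
  [[0,0.0005,0],0,1],
  [[0,0.0005,0],0,1],
  [[0,0.0005,0],0,1],
  [[0.0001,0.0005,0],0,1],
  [[0,0.0005,0],0,1],
  [[0,0,0],0,1],
  [[0,0,0],0,1],
  [[0,0,0],0,1],
  [[0,0,0],0,1],
  [[0,0,0],0,1],
])

```text
time: 14.9
eef_pos: [0.5811, 0.0515, 0.0301]
orientation: [0.001, 1.0, -0.02, 0.0]
ft_force: [-1.0, -8.0, 2.9]
opening: 0.0853
grip_force: 4.2
```

```bash
python3 needle.py
```

```text
14.9 tcp [0.5811 0.0515 0.0301] ft [-1.02 -8.03  2.86] stand [0.5865 0.1414] -2.24
scene dial off [-0.01    0.0104] needle cw deg: centroid 144.0 axis 144.0 len 0.019
top dial off [ 0.0007 -0.0047] needle cw deg: centroid 341.0 axis 343.0 len 0.0036
  ball world [0.5917 0.2674 0.109 ] in stand [0.0003 0.1261]
```

Call:
arm_command([
  [[0,-0.001,0],0,1],
  [[0,-0.002,0],0,1],
  [[0,-0.004,0],0,1],
  [[-0.001,-0.01,0],0,1],
  [[-0.001,-0.02,0],0,1],
  [[-0.001,-0.03,0],0,1],
  [[-0.001,-0.03,0.02],0,1],
  [[-0.001,-0.03,0.04],0,1],
  [[0,-0.04,0.04],0,1],
  [[0,-0.04,0.04],0,1],
])

```text
time: 16.0
eef_pos: [0.5751, -0.1459, 0.1616]
orientation: [-0.0, 1.0, -0.02, -0.001]
ft_force: [1.4, -0.8, -0.6]
opening: 0.0856
grip_force: 0.0
```

Call:
arm_command([
  [[-0.01,-0.04,0.02],0,1],
  [[-0.02,-0.04,0.02],0,1],
  [[-0.02,-0.04,0],0,1],
  [[-0.02,-0.04,0],0,1],
  [[-0.02,-0.04,0],0,1],
  [[-0.02,-0.04,0],0,1],
  [[-0.02,-0.02,0],0,1],
  [[0,0,0],0,1],
  [[0,0,0],0,1],
  [[0,0,0],0,1],
])

```text
time: 17.0
eef_pos: [0.4461, -0.4035, 0.2003]
orientation: [-0.001, 1.0, -0.019, -0.0]
ft_force: [0.1, 0.5, 1.1]
opening: 0.0855
grip_force: 0.0
```

```bash
python3 needle.py .09 .5865 .1400 -2.24; python3 - <<'E'
from h import *
T=cv2.imread("pics/last_top.png");S=cv2.imread("pics/last_scene.png")
def crop(im,x,y,w,h): return cv2.resize(im[y:y+h,x:x+w],(400,400),interpolation=cv2.INTER_CUBIC)
cv2.imwrite("pics/e.png",np.hstack([crop(T,195,155,70,70),crop(S,355,145,60,60)]))
E
```

```text
17.0 tcp [ 0.4461 -0.4035  0.2003] ft [0.06 0.52 1.09] stand [0.5865 0.14  ] -2.24
scene dial off [-0.0013 -0.0017] needle cw deg: centroid 141.0 axis 147.0 len 0.0066
top dial off [ 0.0008 -0.0037] needle cw deg: centroid 339.0 axis 337.0 len 0.0032
  ball world [0.5918 0.2676 0.109 ] in stand [0.0003 0.1277]
```

View pics/e.png

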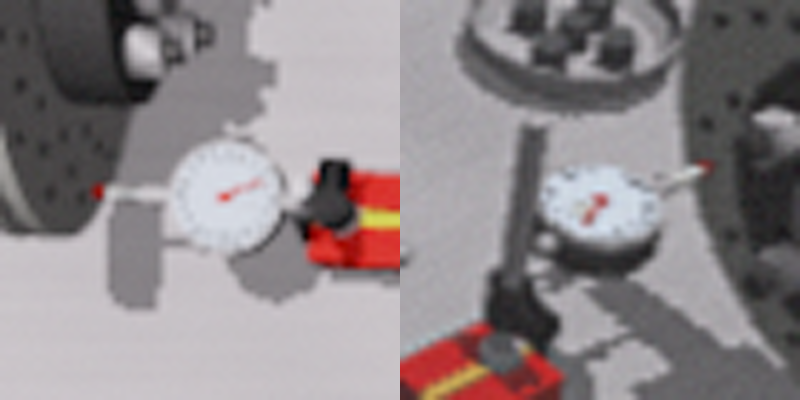

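The last picture shows the ball resting on the bright face. The needle points nearly away from the plunger at about 160°, so the press is about 4.5 mm. The stand is upright and the arm is clear, so I'm handing in.

```bash
python3 -c "
from cell import robot
print(robot.sign_off())"
```

```text
the job is handed in; nothing more can be done
None
```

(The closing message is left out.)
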